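# Fetch a capacitor from under the bench riser with a reacher

## Robot

A 6-joint arm with a two-finger parallel gripper is mounted at the origin on a cart in front of the work surface, level with it; the furniture and walls round the work are solid. World frame = base frame: x ahead of the robot, y to its left, z up, the work surface at z = 0. Lengths are in mm, angles in rad, forces in N, time in s.
With the tool pointing down it reaches from about 400 to 925 mm from the base axis. Payload 12.5 kg.
Tool frame: the origin (TCP) lies midway between the tips of the shut fingers; the grasp point (between the pads) lies 19 mm behind it (env.pinch_z is the z of the grasp point in the tool frame, in mm); z points along the fingers, y is the line along which they close (so a half turn about z gives the same grasp; the last joint's range is limited). The gripper opens to 95 mm and grips with 3 to 60 N. Pads are 20 mm wide; open, the fingers measure 119 mm over their backs; the gripper's body (75 mm by 180 mm) begins 59 mm behind the grasp point.
Start: joints at [1.238, 0.491, 1.559, -0, 1.092, -0.106], TCP at [140.519, 609.017, 214.661] pointing down, gripper open.
Joint ranges: [-3.1, 3.1], [-0.84, 2.19], [0.05, 2.79], [-1.13, 4.28], [0.06, 2.93], [-2.69, 2.69]. Speed limits (rad/s): [2.22, 2.22, 2.79, 3.14, 3.14, 3.14].

## Interface

Orientations are given as [roll, pitch, yaw] about the fixed x, y, z axes, in that order (R = Rz(yaw) Ry(pitch) Rx(roll)).
In Python, from cell import env, eyes gives the robot as it stands.
- The arm moves only by the shell command python3 -m inch 'ROWS'. ROWS is JSON, a list of rows, each a list of 3 entries, a list of its own where there are three numbers: the shift along the tool's x, y, z in units of 60 mm (1.0 is 60 mm), then the turn about the tool's z in units of 5 degrees (1.0 is 5 degrees), then the closure, from -1 (fully open) to 1 (shut). In form: [[[tx, ty, tz], turn, claw], ...]. A call has exactly 10 rows; each row shifts and turns the commanded pose from where the row before left it, along the tool's axes as they then stand; what a row does not reach is not made up. A row lasts 1/8 s, in which the tool goes at most 62.5 mm and 10.7 degrees, less where a joint would pass 70% of its speed; a pose out of reach is approached as far as the arm can. A call is refused whole if a number of a shift passes 1 or a number of a turn 1, either way. A call with a gripper value outside its range is refused whole. The fingers move at their own pace and stop on an object; the grip force is fixed at half the most. Time passes only in rows, so rows that do not move let the fingers close, or fill a call up. It gives the time, the measured TCP pose, the force, the opening and the grip force at its end, in the units of the state.
- env.state(): the state, without advancing time (a new reading comes with each control period).
- eyes.read_camera(name): name is "side" or "top"; returns a dict with "pixels" (420x560x3 uint8, red, green, blue), "fx", "fy", "cx", "cy" (pixels), "extrinsics" (4x4, takes a point from world to camera coordinates). Camera axes: x right, y down, z forward; pixel columns grow to the right and rows downward; lengths in mm; the calibration is good to about 2 mm. A picture is of the moment at which its call begins. There is no depth.
- env.job_done(): hands the job in; it is judged then, once.
Trained networks look in a picture, given as the dict that the camera call returned (one of the last four; its "shot" number tells which), for a name from the list of things; names that differ only in an ending like _2 or _b are one class to them, and where a whole thing is asked for, a point or a joint stands for the part that bears it (a point fixed in the world has none). Each returns a list of dicts, best first, with "score" (0 to 1); they miss things now and then, are a little off and sometimes report something else, mostly with a low value. They report only what shows in the picture. A call takes as long as a camera call.
- eyes.boxes_of(name, picture): "centre" ([row, column] in pixels, amid what is visible of it).
- eyes.cut_out(name, picture): "mask" (420x560 bool, what is visible of it) and "centre" ([row, column] in pixels, amid what is visible of it).
- eyes.spot_point(name, picture): "centre" ([row, column] in pixels: a listed point, or the origin of a listed thing).
The state is a dict: "t": time; "joints": joint angles; "qvel": joint speeds; "tau": joint torques, N m; "eef_pos": TCP position; "tcp_rot": TCP orientation; "ft_force": force on the tool from outside, world axes, zero at the start; "moment": the same for the moment, N m; "opening": opening from 0.0 (shut) to 1.0 (fully open); "grip_force": force on a finger pad.
Only numpy, scipy, OpenCV 4.12 (cv2) and the standard library are available. Lean on these libraries where they do the work, as an engineer would, in place of code of your own. Each camera call takes 0.05 s, during which the arm holds its last target. There are 200 camera calls.

## Task

A small aluminium capacitor can has rolled out of reach under the low wire-topped riser. Pick up the reacher by its upright handle, reach over the lip, squeeze the trigger just hard enough for the jaws to hold the smaller of the two cans without denting its thin wall, lift it inside the gap and bring it out without tipping it over, and stand it upright on the desk in front of the riser, well clear of its lip. Do not touch the can with the robot's fingers, do not shove the riser, leave the bigger can and the other things where they are, and finish with the reacher standing on its feet on the desk, jaws clear of the can.

Things in the scene. Friction and masses are not known exactly. Their poses are not given: they have to be found in the camera images.
- reacher: Loose black pick-up reacher, 0.19 kg, 250 mm long, standing on the desk on two rubber foot bars 64 mm wide. Origin: on its underside below the handle's middle; x runs forward along the shaft to the jaws, y to its left, z up. The upright handle is two plates, 28 mm wide (y) and 10 mm thick, free from z = 40 to 106 mm: the rear one is fixed, the front one is the trigger.
- handle_mid (a point): Middle of the handle, 85 mm above the reacher's underside: where the gripper takes both plates from above, closing along the reacher's x. At rest the plates are 62 mm over their outer faces. The trigger (front plate) slides straight back up to 24 mm against a spring: 8 N at rest plus 0.12 N per mm.
- rear_plate (a point): Outer face of the fixed rear plate, 85 mm above the underside. The middle of the jaws stays 202 mm ahead of this face, so squeezing the trigger by d between two evenly closing fingers carries the whole reacher d/2 forward. The reacher's foot bars are 16 mm behind and 94 mm ahead of this face.
- jaw_mid (a point): Middle between the two jaw pads: 170 mm ahead of the reacher's origin, 22 mm above its underside. Pads are 34 mm long and 26 mm high (9 to 35 mm above the underside); the jaw arms end 23 mm ahead of this point. Open, the pads are about 48 mm apart and the jaws 96 mm wide outside. Each pad moves in 0.58 mm per mm of trigger; 1 N of squeeze on a held thing adds 1.17 N on the trigger.
- jaw_left: Left jaw, origin on its pivot 122 mm ahead of the reacher's origin and 16 mm left. Its rubber pad sits on a stiff hand-set brass stud and stands anywhere up to 3 mm farther in or out than drawn; this is not measured, so where the jaws meet the can must be felt as a rise of the grip force above the trigger spring's.
- jaw_right: Right jaw, origin on its pivot 122 mm ahead of the reacher's origin and 16 mm right. Its rubber pad is springy: it gives 1 mm per 3 N, at most 4 mm.
- riser: Grey steel instrument riser fixed to the desk, 140 mm deep (x), 220 wide (y), 90 high. Origin: centre of its underside. The open front faces its own -x; x points into the gap. Sides and back 4 mm thick, no floor: things under it stand on the desk. A lip 12 mm high, 4 mm thick, runs along the front at x = -70 to -66 mm. Top of wire bars 20 mm apart; its underside is 82 mm above the desk.
- small_can: The wanted can: the smaller, thin-walled capacitor, 29 mm diameter, 53 mm high, 50 to 100 g, standing under the riser 70 to 82 mm behind its front and about 40 mm left or right of its middle. Origin: centre of its underside, z up. More than 6 N from a jaw dents it; 2 to 4 N carries it.
- big_can: The bigger capacitor can, 35 mm diameter, 60 mm high, standing in the other half of the gap, about 80 mm from the small one. Stays where it is. Origin: centre of its underside.
- heatsink: Finned black heatsink, 44 x 60 x 29 mm, loose on the desk near the riser. Stays where it is. Origin: centre of its underside.
- solvent_bottle: Round bottle with a red cap, 68 mm diameter, 150 mm high, loose on the desk near the riser. Stays where it is. Origin: centre of its underside.

How it is judged:
By the outcome, as a careful person would: the job done as asked, in the order asked, and still so for the second after the job is handed in, with the robot touching nothing.
It also fails if it takes over 67 s, if anything falls off the work surface, if the arm or the gripper's body presses on something with over 40 N, if the wrist force passes 120 N, or if a joint passes its speed limit or range.

## Working session

There is one attempt and no reset: what is moved stays moved. The work goes in short steps, Python scripts to look and compute and a shell command to move; the robot and the scene stay as the last step left them, time stands still between calls to the robot, and variables do not carry over. Pictures are saved under pics/ and viewed, at most 11 in all, crops included, and the job is handed in when it is done.

```bash
ls; mkdir -p pics
cat > h.py <<'E'
import numpy as np, cv2
from cell import env, eyes
def ray(p,rc):
    E=np.array(p["extrinsics"]);R=E[:3,:3];t=E[:3,3]
    d=R.T@np.array([(rc[1]-p["cx"])/p["fx"],(rc[0]-p["cy"])/p["fy"],1]);return -R.T@t,d/np.linalg.norm(d)
def onz(p,rc,z):
    o,d=ray(p,rc);return o+d*(z-o[2])/d[2]
def tri(p,a,q,b):
    o1,d1=ray(p,a);o2,d2=ray(q,b)
    s=np.linalg.lstsq(np.c_[d1,-d2],o2-o1,rcond=None)[0]
    x,y=o1+s[0]*d1,o2+s[1]*d2
    return (x+y)/2,np.linalg.norm(x-y)
def proj(p,X):
    E=np.array(p["extrinsics"]);c=E[:3,:3]@X+E[:3,3]
    return np.array([p["fy"]*c[1]/c[2]+p["cy"],p["fx"]*c[0]/c[2]+p["cx"]])
def save(p,n): cv2.imwrite("pics/"+n,np.array(p["pixels"])[:,:,::-1])
E
cat > a.py <<'E'
from h import *
np.set_printoptions(precision=1,suppress=True)
s=eyes.read_camera("side");t=eyes.read_camera("top")
save(s,"s0.png");save(t,"t0.png")
for n in "reacher handle_mid rear_plate jaw_mid jaw_left jaw_right riser small_can big_can heatsink solvent_bottle".split():
    a=eyes.spot_point(n,t);b=eyes.spot_point(n,s)
    print(n,[(np.array(x["centre"]),round(x["score"],2)) for x in a[:2]],[(np.array(x["centre"]),round(x["score"],2)) for x in b[:2]],end=' ')
    if a and b: print(*tri(t,a[0]["centre"],s,b[0]["centre"]),end='')
    print()
print(env.state(), env.pinch_z)
for p in (s,t): print(ray(p,(p["cy"],p["cx"])))
E
python3 a.py
```

```text
pics
reacher [(array([251.5, 400.6]), 0.78)] [(array([269.9, 386.8]), 0.82)] [ 391.8 -333.4   14.2] 11.955635132630789
handle_mid [(array([251.2, 410.8]), 0.83), (array([254.3, 420.6]), 0.32)] [(array([250.7, 389.2]), 0.86)] [ 389.  -334.7   94.3] 4.527650873703605
rear_plate [(array([253.1, 423.6]), 0.61)] [(array([250.2, 395.2]), 0.7)] [ 382.1 -357.2  108. ] 9.520860812596416
jaw_mid [(array([250.8, 344.4]), 0.75)] [(array([257.1, 328.6]), 0.82)] [ 391.9 -162.1   38.5] 0.6390114464334086
jaw_left [(array([254.6, 357.7]), 0.6)] [(array([264.3, 344.8]), 0.53), (array([258.9, 344.9]), 0.47)] [ 382.8 -207.6   23.9] 10.686565189231727
jaw_right [(array([241.6, 362.4]), 0.49)] [(array([256.7, 344.7]), 0.52)] [ 417.6 -212.5   26.8] 6.8583798175808965
riser [(array([204.9, 153.7]), 0.77)] [(array([219.8, 174.7]), 0.81)] [527.  384.1  -0.2] 0.5754402823942708
small_can [(array([214.8, 141.6]), 0.51)] [(array([221.1, 164. ]), 0.68), (array([204.9, 247.8]), 0.6)] [496.9 412.   13.4] 4.741032747100141
big_can [(array([192.1, 157.5]), 0.64)] [(array([215.8, 183.6]), 0.62)] [567.6 372.3 -10.9] 10.257100719712554
heatsink [(array([159.9, 199.4]), 0.57)] [(array([204.1, 220.2]), 0.48)] [663.9 259.1 -14.5] 4.254553954885482
solvent_bottle [(array([156.1, 234.7]), 0.6)] [(array([202.9, 252.1]), 0.83)] [673.5 147.8  -0.7] 6.4131263868107915
{'t': 1.2, 'joints': array([ 1.2,  0.5,  1.6, -0. ,  1.1, -0.1]), 'qvel': array([-0., -0.,  0.,  0.,  0., -0.]), 'tau': array([  0. , -61.2, -25.8,   0.1,   0. ,   0. ]), 'eef_pos': array([140.5, 609. , 214.6]), 'tcp_rot': array([3.1, 0. , 2.9]), 'ft_force': array([ 0.3, -0. , -0.1]), 'moment': array([-0., -0., -0.]), 'grip_force': 0.0, 'opening': 0.9981007330769975} -18.8
(array([-842.3, -247.8, 1133.5]), array([ 0.8,  0.2, -0.6]))
(array([ 343.1,   38. , 1318.7]), array([ 0.1, -0. , -1. ]))
```

View pics/s0.png

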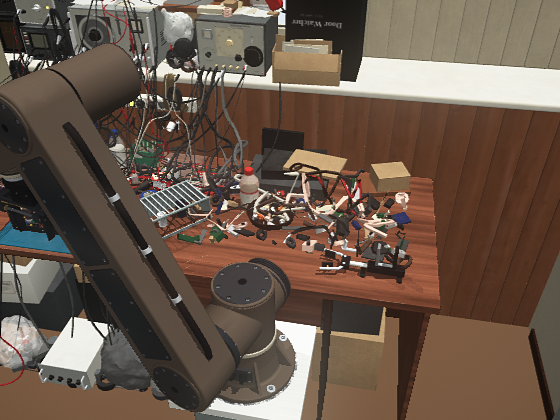

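View pics/t0.png

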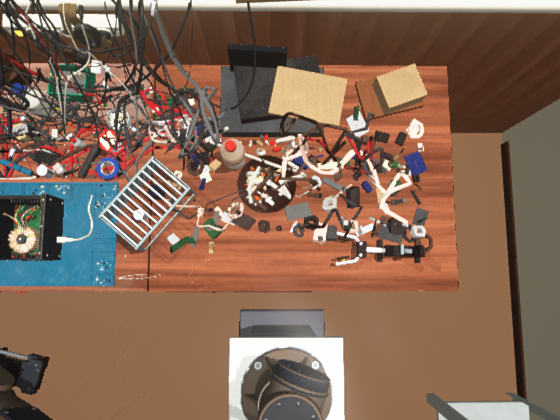

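The pictures show the riser at top-view (145,205) turned about 45°, the bottle cap at (231,146), and the reacher at (345–430,250) with its jaws towards the left. I'll enlarge both areas.

Run:
```python
import cv2,numpy as np
s=cv2.imread('pics/s0.png');t=cv2.imread('pics/t0.png')
r=lambda i,a,b,c,d:cv2.resize(i[a:b,c:d],(400,300),interpolation=cv2.INTER_CUBIC)
o=np.vstack([np.hstack([r(t,150,255,80,220),r(t,215,275,320,400+40-40)]) if 0 else np.hstack([r(t,150,255,80,220),r(t,205,295,315,435)]),np.hstack([r(s,165,255,120,240),r(s,220,295,310,410)])])
cv2.imwrite('pics/c0.png',o)
```

```text
(no output)
```

View pics/c0.png

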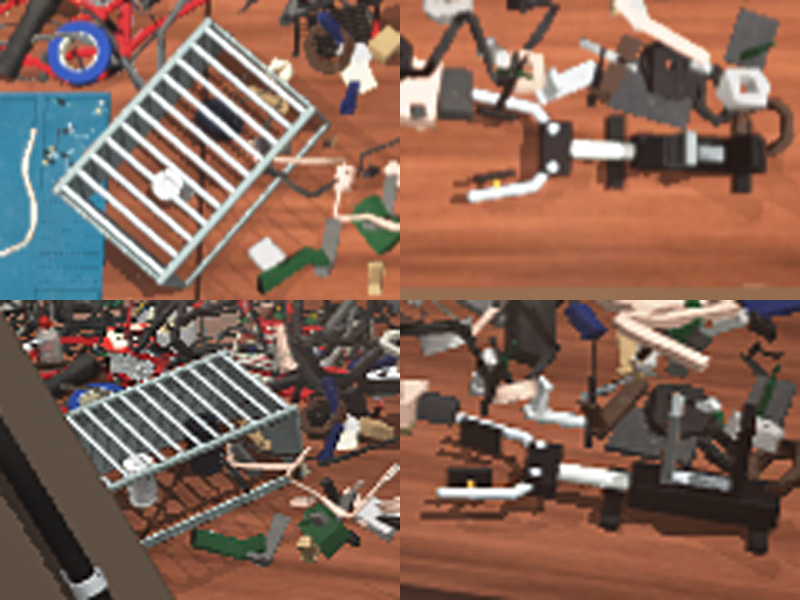

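Small can is silvery at top-view (214,138), the dark big can at (190,152), lip on the lower-right side; reacher jaws point to +y. Now fit the riser and reacher models to both views.

```bash
cat > fit.py <<'E'
from h import *
from scipy.optimize import least_squares
np.set_printoptions(precision=1,suppress=True)
def T(p,X): c,s=np.cos(p[2]),np.sin(p[2]);return np.array([p[0]+c*X[0]-s*X[1],p[1]+s*X[0]+c*X[1],X[2]])
def fit(obs,p0):
    f=lambda p:np.concatenate([(proj(c,T(p,np.array(X)))-np.array(rc)) for c,X,rc in obs])
    r=least_squares(f,p0,loss='soft_l1');return r.x,r.fun.reshape(-1,2)
R={'reacher':(0,0,0),'handle_mid':(0,0,85),'rear_plate':(-32,0,85),'jaw_mid':(170,0,22),'jaw_left':(122,16,22),'jaw_right':(122,-16,22)}
def reacher(pics,p0,names=R,drop=()):
    obs=[]
    for c in pics:
        for n in names:
            a=eyes.spot_point(n,c)
            if a and a[0]['score']>.4: obs.append((c,R[n],a[0]['centre']))
    return fit(obs,p0)
E
python3 - <<'E'
from fit import *
s=eyes.read_camera("side");t=eyes.read_camera("top")
F=[(t,(-70,-110,90),(189.2,189.5)),(t,(-70,110,90),(248,137.8)),(t,(70,110,90),(216.5,100)),(t,(70,-110,90),(157,153.5)),
(s,(70,110,90),(200.1,139.5)),(s,(70,-110,90),(180,187.5)),(s,(-70,-110,90),(197.4,209.4)),(s,(-70,110,90),(221.1,151.5)),(s,(-70,-110,12),(219,207.6)),
(s,(0,0,0),eyes.spot_point('riser',s)[0]['centre']),(t,(0,0,0),eyes.spot_point('riser',t)[0]['centre'])]
p,r=fit(F,[527,384,.85]);print('riser',p,np.degrees(p[2]));print(r.T)
q,r=reacher((s,t),[391,-333,1.57]);print('reacher',q,np.degrees(q[2]));print(r.T)
def loc(X): d=np.array(X[:2])-p[:2];c,s_=np.cos(p[2]),np.sin(p[2]);return np.array([c*d[0]+s_*d[1],-s_*d[0]+c*d[1]])
for n,h in (('small_can',53),('big_can',60),('heatsink',29),('solvent_bottle',150)):
    for c,nm in ((s,'s'),(t,'t')):
        for a in eyes.spot_point(n,c)[:2]: X=onz(c,a['centre'],0);print(n,nm,'pt',round(a['score'],2),X,loc(X))
        for a in eyes.cut_out(n,c)[:1]:
            m=np.argwhere(a['mask']);X=onz(c,a['centre'],h/2);print('   mask',round(a['score'],2),np.array(a['centre']),m.min(0),m.max(0),len(m),X,loc(X))
for n in ('small_can','big_can'):
    a,b=eyes.boxes_of(n,t)[0],eyes.boxes_of(n,s)[0];print(n,tri(t,a['centre'],s,b['centre']))
E
```

```text
riser [521.7 384.7   0.9] 49.4675956786114
[[-0.8  2.  -0.3 -1.3  1.7 -1.1 -0.5  1.  -3.6  0.1  3.3]
 [ 1.9 -1.5 -2.  -0.2 -8.4  0.9  0.6 -0.5  4.2 -0.1  0.8]]
reacher [ 394.3 -328.9    1.5] 88.46700602653665
[[ 1.5 -0.1  2.8  2.  -1.4  0.3 -0.8 -1.3 -1.3  0.5  0.2]
 [-0.8 -3.4 -0.6 -0.5 -2.3  1.2  1.2  0.3  2.5 -0.2  0.6]]
small_can s pt 0.44 [509.4 417.9   0. ] [17.3 30.9]
small_can t pt 0.6 [492.1 414.3   0. ] [ 3.3 41.8]
   mask 0.45 [213.2 137.9] [209 133] [219 147] 121 [499.4 421.3  26.5] [13.4 40.8]
big_can s pt 0.7 [569.2 371.7   0. ] [ 21.  -44.6]
big_can t pt 0.58 [560.8 360.8   0. ] [  7.3 -45.2]
big_can t pt 0.33 [647.1 252.6   0. ] [ -18.8 -181.1]
   mask 0.56 [193.2 158.6] [184 149] [198 164] 164 [556.4 363.7  30. ] [  6.7 -40. ]
heatsink s pt 0.5 [507.1 426.8   0. ] [22.6 38.4]
heatsink s pt 0.43 [642.7 258.8   0. ] [ -17.  -173.8]
   mask 0.48 [198.9 222.7] [193 213] [202 228] 63 [657.9 248.3  14.5] [ -15.1 -192.1]
heatsink t pt 0.67 [652.5 255.1   0. ] [ -13.4 -183.6]
   mask 0.65 [161.9 200. ] [151 188] [169 209] 215 [651.5 250.4  14.5] [ -17.7 -185.9]
solvent_bottle s pt 0.69 [674.2 162.    0. ] [ -70.1 -260.6]
   mask 0.86 [185.4 245.8] [167 239] [206 258] 582 [670.5 164.   75. ] [ -71.  -256.5]
solvent_bottle t pt 0.87 [667.8 153.2   0. ] [ -81.  -261.5]
solvent_bottle t pt 0.7 [ 396.  -161.3    0. ] [-496.6 -259.3]
   mask 0.69 [153.5 232.4] [138 221] [168 245] 593 [661.3 150.9  75. ] [ -86.9 -258. ]
small_can (array([510.5, 429.1,  -1.7]), np.float64(2.8596159601905056))Traceback (most recent call last):
  File "<stdin>", line 15, in <module>
IndexError: list index out of range
```

```bash
cat >> h.py <<'E'
from scipy.spatial.transform import Rotation as Ro
def go(way,start=None):
    """way: list of (x,y,z TCP, yaw deg, nrows). prints tool-frame rows"""
    S=env.state();p,y=(np.array(S['eef_pos']),np.degrees(S['tcp_rot'][2])) if start is None else start
    print('at',np.round(p,1),np.round(np.degrees(S['tcp_rot']),2),'t',S['t'],'open',round(S['opening'],4),'grip',round(S['grip_force'],2),'F',np.round(S['ft_force'],1))
    for x,yy,z,ya,n in way:
        d=np.array([x,yy,z])-p;dy=(ya-y+180)%360-180
        for i in range(n):
            R=Ro.from_euler('xyz',[180,0,y+dy*i/n],degrees=True).as_matrix()
            print('[[%.3f,%.3f,%.3f],%.2f]'%(*(R.T@d/n/60),-dy/n/5),end=' ')
        p,y=np.array([x,yy,z]),ya;print()
E
python3 -c "
from h import *
go([(450,250,230,178.5,9),(500,-50,230,178.5,6),(394,-329,190,178.5,6),(394,-329,66,178.5,4)])"
```

```text
at [140.5 609.  214.7] [180.     0.   167.01] t 3.0 open 1.0045 grip 0.0 F [ 1.3  0.9 -0.7]
[[-0.708,-0.519,-0.028],-0.26] [[-0.696,-0.535,-0.028],-0.26] [[-0.684,-0.550,-0.028],-0.26] [[-0.672,-0.565,-0.028],-0.26] [[-0.659,-0.580,-0.028],-0.26] [[-0.646,-0.594,-0.028],-0.26] [[-0.632,-0.609,-0.028],-0.26] [[-0.619,-0.623,-0.028],-0.26] [[-0.605,-0.636,-0.028],-0.26] 
[[-0.161,-0.829,-0.000],-0.00] [[-0.161,-0.829,-0.000],-0.00] [[-0.161,-0.829,-0.000],-0.00] [[-0.161,-0.829,-0.000],-0.00] [[-0.161,-0.829,-0.000],-0.00] [[-0.161,-0.829,-0.000],-0.00] 
[[0.274,-0.782,0.111],-0.00] [[0.274,-0.782,0.111],-0.00] [[0.274,-0.782,0.111],-0.00] [[0.274,-0.782,0.111],-0.00] [[0.274,-0.782,0.111],-0.00] [[0.274,-0.782,0.111],-0.00] 
[[0.000,-0.000,0.517],-0.00] [[0.000,-0.000,0.517],-0.00] [[0.000,-0.000,0.517],-0.00] [[0.000,-0.000,0.517],-0.00]
```

```bash
python3 -m inch '[[[-0.71,-0.52,-0.03],-0.26,-1],[[-0.7,-0.53,-0.03],-0.26,-1],[[-0.68,-0.55,-0.03],-0.26,-1],[[-0.67,-0.56,-0.03],-0.26,-1],[[-0.66,-0.58,-0.03],-0.26,-1],[[-0.65,-0.59,-0.03],-0.26,-1],[[-0.63,-0.61,-0.03],-0.26,-1],[[-0.62,-0.62,-0.03],-0.26,-1],[[-0.6,-0.64,-0.03],-0.22,-1],[[-0.16,-0.83,0],0,-1]]'
python3 -m inch '[[[-0.16,-0.83,0],0,-1],[[-0.16,-0.83,0],0,-1],[[-0.16,-0.83,0],0,-1],[[-0.16,-0.83,0],0,-1],[[-0.1,-0.83,0],0,-1],[[0.27,-0.78,0.1],0,-1],[[0.27,-0.78,0.1],0,-1],[[0.27,-0.78,0.1],0,-1],[[0.27,-0.78,0.1],0,-1],[[0.27,-0.78,0.1],0,-1]]'
python3 -c "
from h import *
go([(394,-329,150,178.5,10)])"
```

```text
t: 4.25
eef_pos: [460.6, 199.7, 230.8]
tcp_rot: [3.141, 0.001, 3.115]
ft_force: [-0.1, -0.6, -1.0]
opening: 1.002
grip_force: 0.0
t: 5.5
eef_pos: [409.1, -282.3, 200.8]
tcp_rot: [-3.141, 0.0, 3.115]
ft_force: [1.4, -0.7, -0.5]
opening: 1.0
grip_force: 0.0
at [ 409.1 -282.3  200.8] [-1.7999e+02  3.0000e-02  1.7850e+02] t 5.5 open 0.9998 grip 0.0 F [ 1.4 -0.7 -0.5]
[[0.023,-0.078,0.085],0.00] [[0.023,-0.078,0.085],0.00] [[0.023,-0.078,0.085],0.00] [[0.023,-0.078,0.085],0.00] [[0.023,-0.078,0.085],0.00] [[0.023,-0.078,0.085],0.00] [[0.023,-0.078,0.085],0.00] [[0.023,-0.078,0.085],0.00] [[0.023,-0.078,0.085],0.00] [[0.023,-0.078,0.085],0.00]
```

```bash
python3 -m inch '[[[0.08,-0.26,0.3],0,-1],[[0.08,-0.26,0.3],0,-1],[[0.07,-0.26,0.3],0,-1],[[0,0,0.2],0,-1],[[0,0,0],0,-1],[[0,0,0],0,-1],[[0,0,0],0,-1],[[0,0,0],0,-1],[[0,0,0],0,-1],[[0,0,0],0,-1]]'
python3 - <<'E'
from fit import *
s=eyes.read_camera("side");t=eyes.read_camera("top")
q,r=reacher((s,t),[394,-329,1.54]);print('reacher',q,np.degrees(q[2]));print(r.T)
go([])
r_=lambda p,a,b,c,d:cv2.resize(np.array(p["pixels"])[a:b,c:d,::-1],(400,300),interpolation=cv2.INTER_CUBIC)
cv2.imwrite('pics/c1.png',np.hstack([r_(t,205,295,325,445),r_(s,190,280,330,450)]))
E
```

```text
t: 6.75
eef_pos: [394.8, -327.2, 134.9]
tcp_rot: [-3.142, 0.0, 3.115]
ft_force: [0.1, -0.2, 0.0]
opening: 1.001
grip_force: 0.0
reacher [ 397.6 -332.3    1.6] 88.89178490772252
[[ 1.6 -0.8  3.5  0.3 -0.7  0.7 -4.5]
 [-1.7 -0.2  1.3  1.4 -3.1 -0.8  1.1]]
at [ 394.8 -327.2  134.8] [180.    0.  178.5] t 7.45 open 0.9989 grip 0.0 F [-0.4 -0.6 -0.1]
```

View pics/c1.png

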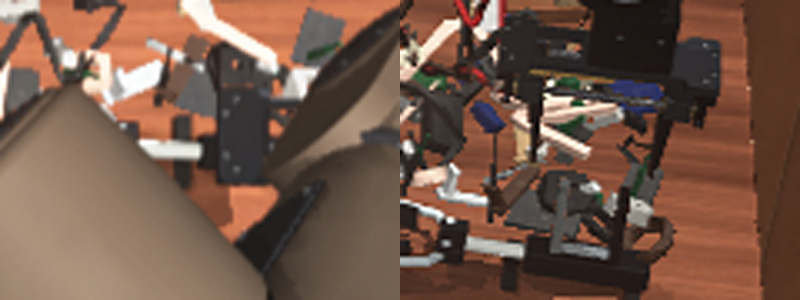

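```bash
python3 -m inch '[[[-0.02,-0.05,0.29],0,-1],[[0,0,0.29],0,-1],[[0,0,0.29],0,-1],[[0,0,0.28],0,-1],[[0,0,0],0,-1],[[0,0,0],0,-1],[[0,0,0],0,-1],[[0,0,0],0,-1],[[0,0,0],0,-1],[[0,0,0],0,-1]]'
python3 -m inch '[[[0,0,0],0,-0.5],[[0,0,0],0,-0.4],[[0,0,0],0,-0.36],[[0,0,0],0,-0.34],[[0,0,0],0,-0.32],[[0,0,0],0,-0.3],[[0,0,0],0,-0.3],[[0,0,0],0,-0.3],[[0,0,0],0,-0.3],[[0,0,0],0,-0.3]]'
```

```text
t: 8.7
eef_pos: [395.9, -330.3, 65.9]
tcp_rot: [-3.142, 0.0, 3.116]
ft_force: [-0.0, 0.4, 0.9]
opening: 1.0
grip_force: 0.0
t: 9.95
eef_pos: [396.0, -330.4, 65.9]
tcp_rot: [-3.141, 0.0, 3.115]
ft_force: [1.4, -2.1, 3.0]
opening: 0.648
grip_force: 7.3
```

```bash
python3 -m inch '[[[0,0,0],0,-0.28],[[0,0,0],0,-0.26],[[0,0,0],0,-0.26],[[0,0,0],0,-0.26],[[0,0,-0.1],0,-0.26],[[0,0,-0.3],0,-0.26],[[0,0,-0.3],0,-0.26],[[0,0,0],0,-0.26],[[0,0,0],0,-0.26],[[0,0,0],0,-0.26]]'
python3 - <<'E'
from fit import *
s=eyes.read_camera("side");t=eyes.read_camera("top")
for n in R:
    a=eyes.spot_point(n,s);b=eyes.spot_point(n,t)
    if a and b: print(n,round(a[0]['score'],2),round(b[0]['score'],2),*tri(t,b[0]['centre'],s,a[0]['centre']))
    elif a: print(n,'side only',np.array(a[0]['centre']))
save(s,'s2.png')
def g(x,y,z,h,n): return (x,y,z,h+90,n)
go([g(420,-320,190,88.5,2),g(480,-100,200,80,5),g(430,120,200,65,5),g(380,215,180,60,4)])
E
```

```text
t: 11.2
eef_pos: [395.6, -329.9, 107.0]
tcp_rot: [3.14, -0.001, 3.116]
ft_force: [0.1, 0.1, -1.9]
opening: 0.626
grip_force: 8.2
reacher side only [261.1 384.4]
handle_mid side only [242.6 387.1]
rear_plate side only [240.  392.6]
jaw_mid side only [249.2 329.2]
jaw_left 0.64 0.48 [ 693.8  -14.5 -173.4] 378.8346241685055
jaw_right side only [247.3 347.4]
at [ 395.9 -330.3  107.8] [180.    0.  178.5] t 11.9 open 0.6306 grip 8.22 F [-0.3  0.9 -1.8]
[[-0.199,0.091,-0.685],0.00] [[-0.199,0.091,-0.685],0.00] 
[[-0.181,0.738,-0.033],0.34] [[-0.159,0.743,-0.033],0.34] [[-0.137,0.748,-0.033],0.34] [[-0.114,0.751,-0.033],0.34] [[-0.092,0.755,-0.033],0.34] 
[[0.291,0.693,0.000],0.60] [[0.327,0.677,0.000],0.60] [[0.362,0.659,0.000],0.60] [[0.396,0.639,0.000],0.60] [[0.429,0.618,0.000],0.60] 
[[0.356,0.271,0.083],0.25] [[0.362,0.263,0.083],0.25] [[0.368,0.255,0.083],0.25] [[0.373,0.247,0.083],0.25]
```

```bash
python3 -m inch '[[[-0.2,0.09,-0.4],0,-0.26],[[-0.2,0.09,-0.6],0,-0.26],[[-0.2,0.4,-0.35],0,-0.26],[[-0.18,0.73,-0.03],0.35,-0.26],[[-0.16,0.74,-0.03],0.35,-0.26],[[-0.14,0.75,-0.03],0.35,-0.26],[[-0.12,0.75,-0.03],0.35,-0.26],[[-0.08,0.6,-0.03],0.3,-0.26],[[0.1,0.5,0],0.6,-0.26],[[0.3,0.5,0],0.6,-0.26]]'
python3 - <<'E'
from fit import *
def g(x,y,z,h,n): return (x,y,z,h+90,n)
go([g(420,100,200,65,5),g(383,138,180,65,3)])
E
```

```text
t: 13.15
eef_pos: [480.2, -21.4, 197.7]
tcp_rot: [3.142, 0.0, 2.861]
ft_force: [0.5, 0.5, -1.7]
opening: 0.631
grip_force: 8.2
at [480.2 -21.4 197.7] [180.    0.  163.9] t 13.15 open 0.6314 grip 8.2 F [ 0.5  0.5 -1.7]
[[0.305,0.333,-0.008],0.36] [[0.315,0.323,-0.008],0.36] [[0.325,0.314,-0.008],0.36] [[0.335,0.303,-0.008],0.36] [[0.344,0.293,-0.008],0.36] 
[[0.276,0.104,0.111],0.00] [[0.276,0.104,0.111],0.00] [[0.276,0.104,0.111],0.00]
```

```bash
python3 -m inch '[[[0.3,0.33,0],0.36,-0.26],[[0.31,0.32,0],0.36,-0.26],[[0.32,0.31,0],0.36,-0.26],[[0.34,0.3,0],0.36,-0.26],[[0.34,0.29,0],0.34,-0.26],[[0.28,0.1,0.1],0,-0.26],[[0.28,0.1,0.1],0,-0.26],[[0.28,0.1,0.1],0,-0.26],[[0,0,0],0,-0.26],[[0,0,0],0,-0.26]]'
python3 - <<'E'
from fit import *
s=eyes.read_camera("side");t=eyes.read_camera("top")
S=env.state();go([])
for c,nm in ((s,'s'),(t,'t')):
    for n in ('jaw_mid','jaw_left','jaw_right','handle_mid','reacher','small_can','big_can','riser'):
        a=eyes.spot_point(n,c)
        if a: print(nm,n,round(a[0]['score'],2),np.array(a[0]['centre']))
h=S['tcp_rot'][2]-np.pi/2
P=[S['eef_pos'][0],S['eef_pos'][1],h]
for n in ('jaw_mid','handle_mid'): 
    X=np.array(R[n],float); X[2]+=S['eef_pos'][2]-66
    print('pred',n,proj(s,T(P,X)),proj(t,T(P,X)))
r_=lambda p,a,b,c,d:cv2.resize(np.array(p["pixels"])[a:b,c:d,::-1],(400,300),interpolation=cv2.INTER_CUBIC)
cv2.imwrite('pics/c3.png',np.hstack([r_(t,150,270,100,260),r_(s,150,255,120,260)]))
E
```

```text
t: 14.4
eef_pos: [382.5, 135.2, 179.9]
tcp_rot: [3.141, 0.0, 2.707]
ft_force: [-0.3, 0.4, -1.5]
opening: 0.631
grip_force: 8.2
at [382.6 135.  179.9] [180.    0.  155.1] t 14.5 open 0.6321 grip 8.2 F [ 0.2 -0.3 -1.7]
s jaw_left 0.43 [209.1 201.2]
s jaw_right 0.53 [207.2 203.8]
s handle_mid 0.71 [208.3 229.3]
s reacher 0.75 [227.  234.8]
s big_can 0.47 [215.3 182.8]
s riser 0.41 [213.5 187.4]
t jaw_mid 0.84 [226.9 170.9]
t jaw_left 0.52 [237.8 186.7]
t jaw_right 0.51 [229.9 194.7]
t small_can 0.63 [211.9 141.5]
t big_can 0.7 [192.5 160.7]
t riser 0.73 [204.4 153. ]
pred jaw_mid [203.  190.2] [225.4 176. ]
pred handle_mid [205.5 230.5] [252.2 233.1]
```

View pics/c3.png

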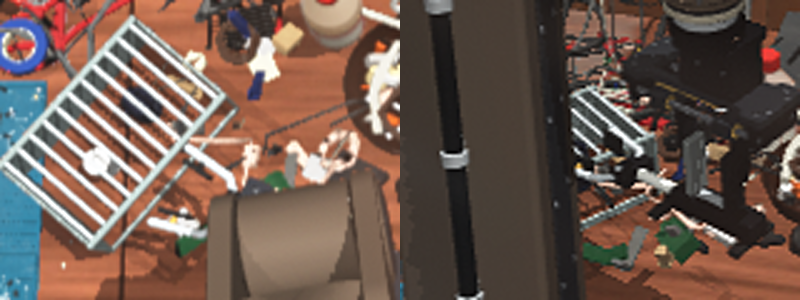

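```bash
python3 -m inch '[[[0,0.04,0.3],0,-0.26],[[0,0,0.4],0,-0.26],[[0,0,0.4],0,-0.26],[[0,0,0.3],0,-0.26],[[0,0,0.2],0,-0.26],[[0,0,0.1],0,-0.26],[[0,0,0],0,-0.26],[[0,0,0],0,-0.26],[[0,0,0],0,-0.26],[[0,0,0],0,-0.26]]'
python3 - <<'E'
from fit import *
s=eyes.read_camera("side");t=eyes.read_camera("top")
S=env.state()
h=S['tcp_rot'][2]-np.pi/2
P=[S['eef_pos'][0],S['eef_pos'][1],h]
for n in ('jaw_mid','jaw_left','jaw_right'): 
    X=np.array(R[n],float); X[2]+=S['eef_pos'][2]-66
    for c in (t,s):
        a=eyes.spot_point(n,c)
        if a: print(n,T(P,X)[:2],'pred',proj(c,T(P,X)),'seen',np.array(a[0]['centre']),onz(c,a[0]['centre'],X[2])[:2])
for n in ('small_can','big_can'):
    a=eyes.cut_out(n,t)
    if a:
        m=np.argwhere(a[0]['mask']);print(n,m.mean(0),m.min(0),m.max(0))
        for z in (0,53): print(z,onz(t,m.mean(0),z)[:2])
r_=lambda p,a,b,c,d:cv2.resize(np.array(p["pixels"])[a:b,c:d,::-1],(800,600),interpolation=cv2.INTER_CUBIC)
cv2.imwrite('pics/c4.png',r_(t,180,255,100,200))
# ideal can outline for hypotheses
rp=[521.7,384.7,np.radians(49.5)]
for l in ((0,40),(6,40),(12,40)):
    X=T(rp,np.array([*l,0.]));print(l,X[:2],'base',proj(t,X),'top',proj(t,X+[0,0,53]))
go([(383,138,78,155,1)])
E
```

```text
t: 16.55
eef_pos: [383.2, 137.5, 78.1]
tcp_rot: [3.141, 0.001, 2.707]
ft_force: [-0.1, -0.2, -2.7]
opening: 0.633
grip_force: 8.2
jaw_mid [454.8 291.7] pred [228.6 182.8] seen [232.1 178.2] [445.  304.2]
jaw_mid [454.8 291.7] pred [228.1 192.7] seen [227.7 191.1] [455.5 297.5]
jaw_left [420.  254.9] pred [241.  195.6] seen [229.8 200.1] [451.4 242.9]
jaw_left [420.  254.9] pred [236.  200.3] seen [233.7 202.8] [432.9 250.4]
jaw_right [449.1 241.4] pred [230.6 200.6] seen [230.3 201.5] [450.  238.9]
jaw_right [449.1 241.4] pred [230.9 207. ] seen [232.1 207.9] [443.9 236.6]
small_can [214.4 140.7] [209 134] [219 147]
0 [499.2 421.1]
53 [492.9 405.7]
big_can [191.  156.3] [184 149] [198 164]
0 [567.8 378.2]
53 [558.7 364.5]
(0, 40) [491.3 410.7] base [217.1 144.2] top [215.  138.8]
(6, 40) [495.2 415.2] base [215.7 142.6] top [213.6 137.2]
(12, 40) [499.1 419.8] base [214.4 141.1] top [212.2 135.6]
at [383.1 137.5  77.8] [180.   -0.  155.1] t 17.05 open 0.6327 grip 8.2 F [ 0.8  0.3 -1.8]
[[0.005,0.008,-0.003],0.02]
```

View pics/c4.png

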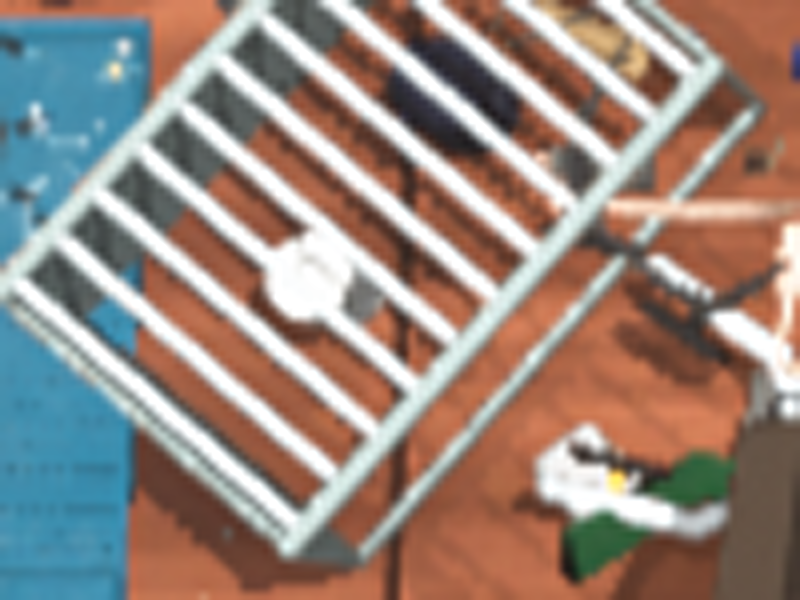

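Run:
```python
from fit import *
go([(368,197,78,150,4),(403,257.5,78,150,5)])
```

```text
at [383.1 137.5  77.8] [180.   -0.  155.1] t 17.05 open 0.6327 grip 8.2 F [ 0.8  0.3 -1.8]
[[0.161,0.199,-0.001],0.26] [[0.166,0.195,-0.001],0.26] [[0.170,0.191,-0.001],0.26] [[0.174,0.187,-0.001],0.26] 
[[-0.000,0.233,0.000],0.00] [[-0.000,0.233,0.000],0.00] [[-0.000,0.233,0.000],0.00] [[-0.000,0.233,0.000],0.00] [[-0.000,0.233,0.000],0.00]
```

```bash
python3 -m inch '[[[0.16,0.2,0],0.26,-0.26],[[0.165,0.195,0],0.26,-0.26],[[0.17,0.19,0],0.26,-0.26],[[0.175,0.185,0],0.26,-0.26],[[0,0.2,0],0,-0.26],[[0,0.2,0],0,-0.26],[[0,0.2,0],0,-0.26],[[0,0.2,0],0,-0.26],[[0,0,0],0,-0.26],[[0,0,0],0,-0.26]]'
python3 - <<'E'
from fit import *
t=eyes.read_camera("top");S=env.state()
P=[S['eef_pos'][0],S['eef_pos'][1],S['tcp_rot'][2]-np.pi/2]
X=np.array([171.,0,22+12]);print(T(P,X),'pred mid',proj(t,T(P,X)),'tip',proj(t,T(P,X+[23,0,0])))
for n in ('jaw_mid','small_can'):
    a=eyes.spot_point(n,t);print(n,a and (a[0]['score'],np.array(a[0]['centre'])))
cv2.imwrite('pics/c5.png',cv2.resize(np.array(t["pixels"])[180:255,100:200,::-1],(800,600),interpolation=cv2.INTER_CUBIC))
go([(403,257.5,78,150,4)])
E
```

```text
t: 18.3
eef_pos: [391.9, 238.2, 77.7]
tcp_rot: [-3.141, -0.0, 2.616]
ft_force: [0.2, 0.0, -1.5]
opening: 0.633
grip_force: 8.2
[477.6 386.   34. ] pred mid [220.5 149.4] tip [216.5 142.4]
jaw_mid (0.54, array([224.6, 146.8]))
small_can (0.43, array([216.1, 143.8]))
at [392.  238.1  77.8] [-180.    -0.   149.9] t 18.45 open 0.6331 grip 8.2 F [-0.7 -0.  -1.2]
[[0.001,0.093,-0.001],-0.01] [[0.001,0.093,-0.001],-0.01] [[0.001,0.093,-0.001],-0.01] [[0.001,0.093,-0.001],-0.01]
```

View pics/c5.png

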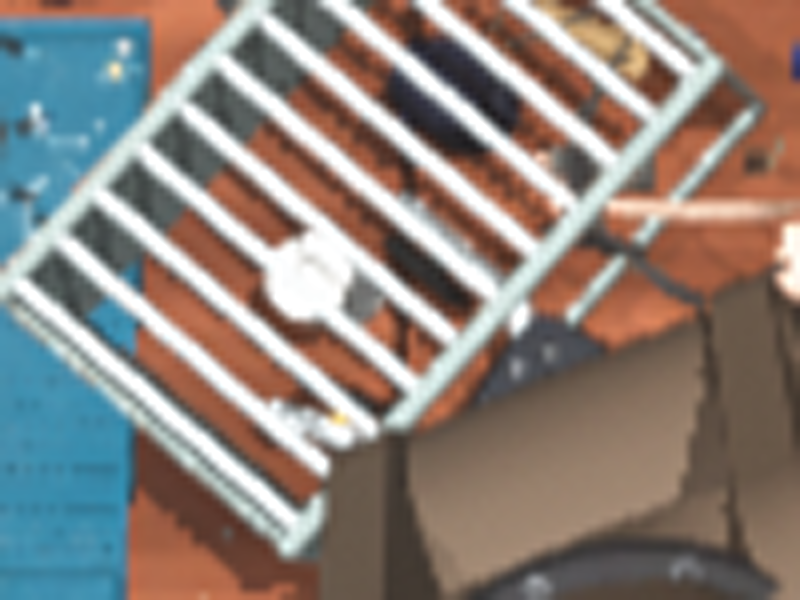

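```bash
python3 -m inch '[[[-0.015,0.1,0],0,-0.26],[[-0.015,0.1,0],0,-0.26],[[0,0.1,0],0,-0.26],[[0,0.1,0],0,-0.26],[[0,0,0],0,-0.2],[[0,0,0],0,-0.14],[[0,0,0],0,-0.08],[[0,0,0],0,-0.04],[[0,0,0],0,-0.04],[[0,0,0],0,-0.04]]'
python3 -m inch '[[[0,0,0],0,-0.03],[[0,0,0],0,-0.02],[[0,0,0],0,-0.01],[[0,0,0],0,0],[[0,0,0],0,0],[[0,0,0],0,0],[[0,0,0],0,0],[[0,0,0],0,0],[[0,0,0],0,0],[[0,0,0],0,0]]'; python3 -c "
from h import *;go([])"
```

```text
t: 19.7
eef_pos: [405.8, 258.2, 77.9]
tcp_rot: [3.141, 0.0, 2.616]
ft_force: [-0.1, -0.0, -2.5]
opening: 0.52
grip_force: 9.6
t: 20.95
eef_pos: [405.8, 258.2, 77.8]
tcp_rot: [3.142, 0.0, 2.616]
ft_force: [-0.2, 0.9, -1.6]
opening: 0.501
grip_force: 10.0
at [405.8 258.2  77.8] [179.99   0.   149.9 ] t 20.95 open 0.5014 grip 10.02 F [-0.2  0.9 -1.6]
```

```bash
python3 -m inch '[[[0,0,0],0,0.01],[[0,0,0],0,0.02],[[0,0,0],0,0.02],[[0,0,0],0,0.02],[[0,0,0],0,0.02],[[0,0,0],0,0.02],[[0,0,0],0,0.02],[[0,0,0],0,0.02],[[0,0,0],0,0.02],[[0,0,0],0,0.02]]'; python3 -c "
from h import *;go([])"
```

```text
t: 22.2
eef_pos: [405.7, 258.2, 77.8]
tcp_rot: [3.142, -0.0, 2.616]
ft_force: [0.1, 0.0, -1.1]
opening: 0.49
grip_force: 10.1
at [405.7 258.2  77.8] [180.    -0.   149.91] t 22.2 open 0.4903 grip 10.14 F [ 0.1  0.  -1.1]
```

```bash
python3 -m inch '[[[0,0,0],0,0.03],[[0,0,0],0,0.04],[[0,0,0],0,0.04],[[0,0,0],0,0.04],[[0,0,0],0,0.04],[[0,0,0],0,0.04],[[0,0,0],0,0.04],[[0,0,0],0,0.04],[[0,0,0],0,0.04],[[0,0,0],0,0.04]]'
```

```text
t: 23.45
eef_pos: [405.7, 258.2, 77.8]
tcp_rot: [3.142, -0.0, 2.616]
ft_force: [0.1, -0.2, -1.2]
opening: 0.479
grip_force: 11.3
```

```bash
python3 -m inch '[[[0,0,0],0,0.045],[[0,0,0],0,0.05],[[0,0,0],0,0.05],[[0,0,0],0,0.05],[[0,0,0],0,0.05],[[0,0,0],0,0.05],[[0,0,0],0,0.05],[[0,0,0],0,0.05],[[0,0,0],0,0.05],[[0,0,0],0,0.05]]'
```

```text
t: 24.7
eef_pos: [405.8, 258.3, 77.8]
tcp_rot: [3.141, -0.0, 2.616]
ft_force: [-0.0, -1.8, -0.2]
opening: 0.477
grip_force: 12.4
```

```bash
python3 -m inch '[[[0,0,0],0,0.054],[[0,0,0],0,0.058],[[0,0,0],0,0.058],[[0,0,0],0,0.058],[[0,0,0],0,0.058],[[0,0,0],0,0.058],[[0,0,0],0,0.058],[[0,0,0],0,0.058],[[0,0,-0.03],0,0.058],[[0,0,-0.05],0,0.058]]'; python3 -c "
from h import *;go([])"
```

```text
t: 25.95
eef_pos: [405.6, 258.2, 82.6]
tcp_rot: [-3.141, -0.0, 2.617]
ft_force: [-0.0, -0.3, -2.8]
opening: 0.474
grip_force: 12.6
at [405.6 258.2  82.6] [-1.7998e+02 -2.0000e-02  1.4992e+02] t 25.95 open 0.4735 grip 12.59 F [-0.  -0.3 -2.8]
```

```bash
python3 -m inch '[[[0,0,0],0,0.062],[[0,0,0],0,0.066],[[0,0,0],0,0.066],[[0,0,0],0,0.066],[[0,0,-0.05],0,0.066],[[0,0,-0.05],0,0.066],[[0,0,-0.06],0,0.066],[[0,0,-0.06],0,0.066],[[0,0,-0.04],0,0.066],[[0,0,0],0,0.066]]'
python3 - <<'E'
from fit import *
go([])
t=eyes.read_camera("top");s=eyes.read_camera("side")
for c in (t,s):
    for n in ('small_can','big_can'):
        for a in eyes.spot_point(n,c)[:2]: print(n,round(a['score'],2),np.array(a['centre']))
a=cv2.resize(np.array(t["pixels"])[180:255,100:200,::-1],(400,300),interpolation=cv2.INTER_CUBIC)
b=cv2.resize(np.array(s["pixels"])[165:255,130:250,::-1],(400,300),interpolation=cv2.INTER_CUBIC)
cv2.imwrite('pics/c6.png',np.hstack([a,b]))
def g(x,y,z,h,n): return (x,y,z,h+90,n)
p=np.array(env.state()['eef_pos'])
q=p-np.array([.5,.866,0])*95
go([g(q[0],q[1],98,60,6),g(400,90,98,66,5)])
E
```

```text
t: 27.2
eef_pos: [405.8, 258.3, 98.4]
tcp_rot: [3.141, 0.0, 2.616]
ft_force: [-0.6, 0.9, -4.0]
opening: 0.469
grip_force: 13.4
at [405.8 258.3  98.4] [180.    0.  149.9] t 27.2 open 0.469 grip 13.43 F [-0.6  0.9 -4. ]
small_can 0.64 [211.5 137.6]
big_can 0.72 [191.1 156.8]
small_can 0.47 [214.4 183.4]
big_can 0.48 [213.8 181.4]
at [405.7 258.2  98.1] [-180.    -0.   149.9] t 27.5 open 0.4665 grip 13.43 F [ 0.2  0.7 -2. ]
[[-0.000,-0.264,0.000],-0.00] [[-0.000,-0.264,0.000],-0.00] [[-0.000,-0.264,0.000],-0.00] [[-0.000,-0.264,0.000],-0.00] [[-0.000,-0.264,0.000],-0.00] [[-0.000,-0.264,0.000],-0.00] 
[[-0.264,-0.178,-0.000],-0.24] [[-0.260,-0.184,-0.000],-0.24] [[-0.256,-0.189,-0.000],-0.24] [[-0.252,-0.195,-0.000],-0.24] [[-0.248,-0.200,-0.000],-0.24]
```

View pics/c6.png

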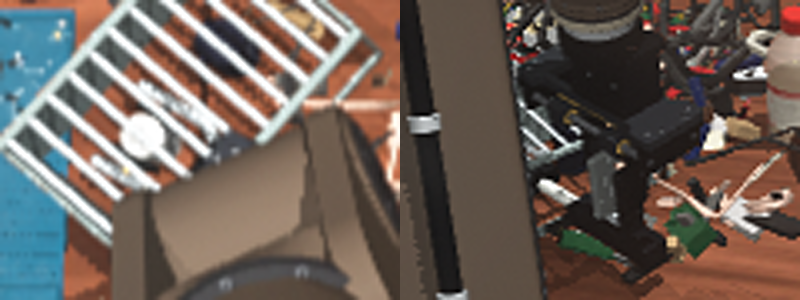

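```bash
python3 -m inch '[[[0,-0.08,0],0,0.066],[[0,-0.14,0],0,0.066],[[0,-0.18,0],0,0.066],[[0,-0.2,0],0,0.066],[[0,-0.2,0],0,0.066],[[0,-0.2,0],0,0.066],[[0,-0.2,0],0,0.066],[[0,-0.18,0],0,0.066],[[0,-0.12,0],0,0.066],[[0,-0.06,0],0,0.066]]'
python3 - <<'E'
from fit import *
def g(x,y,z,h,n): return (x,y,z,h+90,n)
t=eyes.read_camera("top")
for n in ('small_can','riser','big_can'):
    for a in eyes.spot_point(n,t)[:2]: print(n,round(a['score'],2),np.array(a['centre']))
go([g(385,118,98,63,5),g(420,85,98,80,7)])
E
```

```text
t: 28.75
eef_pos: [358.7, 176.9, 98.3]
tcp_rot: [3.141, 0.0, 2.616]
ft_force: [0.5, -0.6, -3.1]
opening: 0.466
grip_force: 13.4
small_can 0.52 [230. 170.]
riser 0.84 [206.  153.4]
big_can 0.45 [192.1 158.1]
at [359.  177.4  98.3] [180.    0.  149.9] t 28.95 open 0.4706 grip 13.43 F [-0.1  0.4 -2.5]
[[-0.174,-0.128,0.001],-0.12] [[-0.173,-0.130,0.001],-0.12] [[-0.171,-0.132,0.001],-0.12] [[-0.170,-0.133,0.001],-0.12] [[-0.168,-0.135,0.001],-0.12] 
[[-0.110,-0.032,-0.000],-0.49] [[-0.108,-0.037,-0.000],-0.49] [[-0.107,-0.041,-0.000],-0.49] [[-0.105,-0.046,-0.000],-0.49] [[-0.103,-0.050,-0.000],-0.49] [[-0.101,-0.055,-0.000],-0.49] [[-0.098,-0.059,-0.000],-0.49]
```

```bash
python3 -m inch '[[[-0.08,-0.06,0],-0.06,0.066],[[-0.14,-0.11,0],-0.1,0.066],[[-0.17,-0.13,0],-0.12,0.066],[[-0.17,-0.13,0],-0.12,0.066],[[-0.17,-0.13,0],-0.12,0.066],[[-0.14,-0.1,0],-0.2,0.066],[[-0.11,-0.04,0],-0.49,0.066],[[-0.11,-0.04,0],-0.49,0.066],[[-0.11,-0.04,0],-0.49,0.066],[[-0.1,-0.05,0],-0.4,0.066]]'
python3 - <<'E'
from fit import *
def g(x,y,z,h,n): return (x,y,z,h+90,n)
go([g(435,75,98,88,8)])
E
```

```text
t: 30.2
eef_pos: [405.7, 97.2, 98.2]
tcp_rot: [3.141, 0.0, 2.844]
ft_force: [-0.1, -0.1, -2.3]
opening: 0.468
grip_force: 13.4
at [405.7  97.2  98.2] [180.    0.  162.9] t 30.2 open 0.4679 grip 13.43 F [-0.1 -0.1 -2.3]
[[-0.072,-0.026,0.000],-0.38] [[-0.071,-0.029,0.000],-0.38] [[-0.070,-0.031,0.000],-0.38] [[-0.069,-0.033,0.000],-0.38] [[-0.068,-0.036,0.000],-0.38] [[-0.067,-0.038,0.000],-0.38] [[-0.065,-0.040,0.000],-0.38] [[-0.064,-0.042,0.000],-0.38]
```

```bash
python3 -m inch '[[[-0.07,-0.025,0],-0.38,0.066],[[-0.07,-0.03,0],-0.38,0.066],[[-0.07,-0.03,0],-0.38,0.066],[[-0.07,-0.03,0],-0.38,0.066],[[-0.07,-0.035,0],-0.38,0.066],[[-0.07,-0.04,0],-0.38,0.066],[[-0.065,-0.04,0.05],-0.38,0.066],[[-0.065,-0.04,0.05],-0.38,0.066],[[0,0,0.05],0,0.066],[[0,0,0.05],0,0.066]]'
python3 -m inch '[[[0,0,0.04],0,0.066],[[0,0,0.04],0,0.066],[[0,0,0.03],0,0.066],[[0,0,0],0,0.066],[[0,0,0],0,0.066],[[0,0,0],0,0.066],[[0,0,0],0,0.066],[[0,0,0],0,0.066],[[0,0,0],0,0.066],[[0,0,0],0,0.066]]'
python3 - <<'E'
from fit import *
t=eyes.read_camera("top");s=eyes.read_camera("side")
fs=[]
for n in ('small_can','jaw_mid'):
    A=eyes.spot_point(n,t);B=eyes.spot_point(n,s)
    print(n,[np.array(x[0]['centre']) for x in (A,B) if x], tri(t,A[0]['centre'],s,B[0]['centre']) if A and B else '')
S=env.state();P=[S['eef_pos'][0],S['eef_pos'][1],S['tcp_rot'][2]-np.pi/2]
X=T(P,np.array([178.,0,0]));print(X,proj(t,X),proj(s,X))
u,v=proj(t,X),proj(s,X)
cr=lambda c,w:cv2.resize(np.array(c["pixels"])[int(w[0])-30:int(w[0])+30,int(w[1])-40:int(w[1])+40,::-1],(400,300),interpolation=cv2.INTER_CUBIC)
cv2.imwrite('pics/c7.png',np.hstack([cr(t,u),cr(s,v)]));go([])
E
```

```text
t: 31.45
eef_pos: [434.8, 75.8, 86.0]
tcp_rot: [3.142, -0.0, 3.107]
ft_force: [-0.1, 0.6, -2.5]
opening: 0.471
grip_force: 13.4
t: 32.7
eef_pos: [434.9, 76.0, 79.6]
tcp_rot: [3.142, 0.0, 3.108]
ft_force: [0.1, 0.2, -1.8]
opening: 0.468
grip_force: 13.4
small_can [array([233.1, 197.1]), array([238.6, 200.6])] (array([443.6, 260. ,   2.9]), np.float64(7.706137425688692))
jaw_mid [array([235.3, 194.1]), array([233.3, 200.8])] (array([436.3, 259.1,  31.7]), np.float64(1.3329176197193453))
[440.9 253.9   0. ] [234.4 198. ] [240.1 203.4]
at [434.9  76.   79.6] [180.   -0.  178.1] t 33.0 open 0.4706 grip 13.43 F [-0.  -0.3 -3.1]
```

View pics/c7.png

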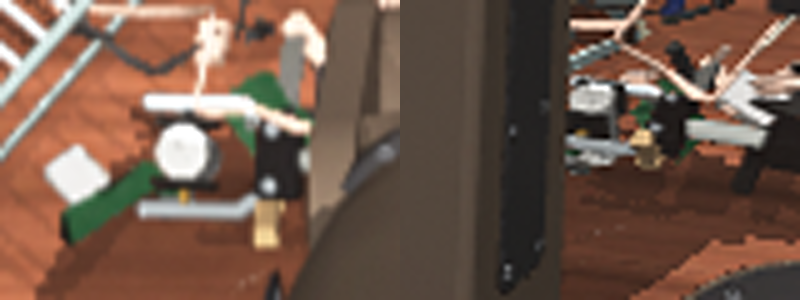

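The can hangs upright between the pads at top-crop (183,152), clear of the lip. Lower the last 2 mm and release slowly.

```bash
python3 -m inch '[[[0,0,0.01],0,0.066],[[0,0,0.01],0,0.066],[[0,0,0.01],0,0.066],[[0,0,0],0,0.066],[[0,0,0],0,0.066],[[0,0,0],0,0.066],[[0,0,0],0,0.066],[[0,0,0],0,0.066],[[0,0,0],0,0.066],[[0,0,0],0,0.066]]'
python3 -c "
from h import *;go([])"
```

```text
t: 34.25
eef_pos: [434.9, 76.0, 77.9]
tcp_rot: [3.142, 0.0, 3.108]
ft_force: [-0.4, -1.2, 0.7]
opening: 0.467
grip_force: 14.3
at [434.9  76.   77.9] [1.8000e+02 1.0000e-02 1.7806e+02] t 34.25 open 0.4667 grip 14.25 F [-0.4 -1.2  0.7]
```

```bash
python3 -m inch '[[[0,0,-0.005],0,0.06],[[0,0,0],0,0.05],[[0,0,0],0,0.04],[[0,0,0],0,0.03],[[0,0,0],0,0.02],[[0,0,0],0,0],[[0,0,0],0,-0.04],[[0,0,0],0,-0.1],[[0,0,0],0,-0.18],[[0,0,0],0,-0.26]]'
python3 - <<'E'
from fit import *
t=eyes.read_camera("top");s=eyes.read_camera("side");a=np.array(t["pixels"])
for n in ('small_can','jaw_mid'):
    for c in (t,s):
        A=eyes.spot_point(n,c)
        if A: print(n,np.array(A[0]['centre']),onz(c,A[0]['centre'],0))
w=proj(t,np.array([441,254,0.]));v=proj(s,np.array([441,254,0.]))
cr=lambda c,w:cv2.resize(np.array(c["pixels"])[int(w[0])-30:int(w[0])+30,int(w[1])-40:int(w[1])+40,::-1],(400,300),interpolation=cv2.INTER_CUBIC)
cv2.imwrite('pics/c8.png',np.hstack([cr(t,w),cr(s,v)]));go([])
E
```

```text
t: 35.5
eef_pos: [434.9, 76.0, 78.1]
tcp_rot: [3.141, 0.0, 3.108]
ft_force: [-0.5, 0.2, -1.3]
opening: 0.62
grip_force: 8.2
small_can [234.1 195.1] [441.9 262.4   0. ]
small_can [239.6 201.7] [442.3 260.2   0. ]
jaw_mid [235.2 195.9] [438.7 260.1   0. ]
jaw_mid [232.  203.5] [481.4 266.2   0. ]
at [434.9  76.   78.1] [180.    0.  178.1] t 35.8 open 0.6253 grip 8.2 F [-0.8  0.4 -2.1]
```

View pics/c8.png

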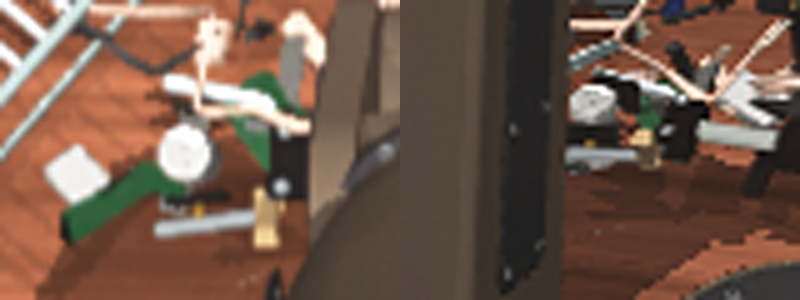

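Can stands upright at top-crop (185,152) between the opened pads. Back straight out.

```bash
python3 -m inch '[[[0,-0.05,0],0,-0.26],[[0,-0.1,0],0,-0.26],[[0,-0.12,0],0,-0.26],[[0,-0.15,0],0,-0.26],[[0,-0.2,0],0,-0.26],[[0,-0.2,0],0,-0.26],[[0,-0.2,0],0,-0.26],[[0,-0.2,0],0,-0.26],[[0,-0.1,0],0,-0.26],[[0,0,0],0,-0.26]]'
python3 -m inch '[[[0,0,0.04],0,-0.26],[[0,0,0.05],0,-0.26],[[0,0,0.05],0,-0.26],[[0,0,0.03],0,-0.26],[[0,0,0.01],0,-0.26],[[0,0,0],0,-0.26],[[0,0,0],0,-0.26],[[0,0,0],0,-0.26],[[0,0,0],0,-0.26],[[0,0,0],0,-0.26]]'
python3 -c "
from h import *;go([])
t=eyes.read_camera('top');a=eyes.spot_point('small_can',t)[0];print(a['centre'],onz(t,a['centre'],0))"
```

```text
t: 37.05
eef_pos: [432.2, -3.5, 78.1]
tcp_rot: [3.141, 0.0, 3.107]
ft_force: [-0.0, 1.1, -2.0]
opening: 0.629
grip_force: 8.2
t: 38.3
eef_pos: [432.2, -3.1, 67.3]
tcp_rot: [3.142, 0.0, 3.108]
ft_force: [0.2, 0.2, -2.9]
opening: 0.629
grip_force: 8.2
at [432.2  -3.1  67.3] [180.     0.   178.06] t 38.3 open 0.6288 grip 8.2 F [ 0.2  0.2 -2.9]
[231.4, 194.9] [449.6736768  263.18117594   0.        ]
```

```bash
python3 -m inch '[[[0,0,0.01],0,-0.26],[[0,0,0.008],0,-0.26],[[0,0,0.005],0,-0.26],[[0,0,0],0,-0.26],[[0,0,0],0,-0.26],[[0,0,0],0,-0.26],[[0,0,0],0,-0.26],[[0,0,0],0,-0.26],[[0,0,0],0,-0.26],[[0,0,0],0,-0.26]]'
python3 -c "
from h import *;go([])"
```

```text
t: 39.65
eef_pos: [432.2, -3.2, 66.0]
tcp_rot: [-3.142, 0.0, 3.108]
ft_force: [-2.0, -3.4, 5.1]
opening: 0.633
grip_force: 10.0
at [432.2  -3.2  66. ] [-1.8000e+02  1.0000e-02  1.7806e+02] t 39.65 open 0.6326 grip 9.95 F [-2.  -3.4  5.1]
```

Feet are on the desk (Fz flipped to +5 N). Release and rise.

```bash
python3 -m inch '[[[0,0,0],0,-0.28],[[0,0,0],0,-0.3],[[0,0,0],0,-0.34],[[0,0,0],0,-0.4],[[0,0,0],0,-0.6],[[0,0,0],0,-0.8],[[0,0,0],0,-0.8],[[0,0,-0.1],0,-0.8],[[0,0,-0.3],0,-0.8],[[0,0,-0.5],0,-0.8]]'
python3 -m inch '[[[0,0,-0.6],0,-0.8],[[0,0,-0.6],0,-0.8],[[0,0,-0.6],0,-0.8],[[0,-0.3,-0.6],0,-0.8],[[0,-0.6,-0.3],0,-0.8],[[0,-0.6,0],0,-0.8],[[0,-0.6,0],0,-0.8],[[0,-0.6,0],0,-0.8],[[0,-0.4,0],0,-0.8],[[0,0,0],0,-0.8]]'
python3 - <<'E'
from fit import *
t=eyes.read_camera("top");s=eyes.read_camera("side");go([])
for n in ('small_can','big_can','jaw_mid','handle_mid'):
    A=eyes.spot_point(n,t);B=eyes.spot_point(n,s)
    print(n,tri(t,A[0]['centre'],s,B[0]['centre']) if A and B else (A,B))
print(reacher((s,t),[432,-3,1.54])[0])
cr=lambda c,a,b,d,e:cv2.resize(np.array(c["pixels"])[a:b,d:e,::-1],(400,300),interpolation=cv2.INTER_CUBIC)
cv2.imwrite('pics/c9.png',np.hstack([cr(t,150,285,120,300),cr(s,165,270,160,300)]))
E
```

```text
t: 40.9
eef_pos: [431.8, -3.1, 120.4]
tcp_rot: [3.141, -0.002, 3.108]
ft_force: [-0.2, 0.5, -0.7]
opening: 0.894
grip_force: 0.0
t: 42.15
eef_pos: [425.6, -190.0, 282.1]
tcp_rot: [3.141, -0.0, 3.106]
ft_force: [-0.8, 0.4, -0.4]
opening: 0.897
grip_force: 0.0
at [ 425.6 -188.6  282. ] [180.  -0. 178.] t 42.25 open 0.8991 grip 0.0 F [ 0.7 -0.9 -0. ]
small_can ([{'centre': [231.3, 197.4], 'score': 0.48}], [])
big_can ([{'centre': [192.6, 161.7], 'score': 0.65}], [])
jaw_mid (array([431.1, 171.7,  27.6]), np.float64(8.401671988170689))
handle_mid (array([426. ,  -6.3,  79.2]), np.float64(4.343496762730571))
[424.3  -1.4   1.5]
```

View pics/c9.png

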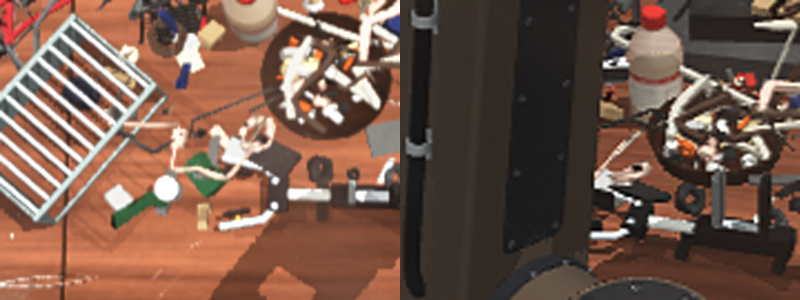

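The small can stands upright at top-crop (167,187), clear of the lip. The reacher stands on its feet with its jaws about 60 mm short of the can, and the big can and bottle have not moved.

```bash
python3 -c "
from h import *;print(env.job_done())"
```

```text
the job is handed in; nothing more can be done
None
```

I handed the job in at about 42 s. The small can stands upright on the desk roughly 70 mm in front of the riser's lip, held with about 2.6–3.4 N of squeeze by my estimate from the grip force. The reacher is back on its feet with its jaws clear of the can.

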